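# Pack up and hold a try square in the corner of an upright

### The arm

A 6-joint arm with a two-finger parallel gripper is mounted at the origin on a cart in front of the work surface, level with it; the furniture and walls round the work are solid. World frame = base frame: x ahead of the robot, y to its left, z up, the work surface at z = 0. Lengths are in m, angles in rad, forces in N, time in s.
With the tool pointing down it reaches from about 0.35 to 0.85 m from the base axis. Payload 8.1 kg.
Tool frame: the origin (TCP) lies on the mounting face of the last link; the fingertips stand 186 mm ahead of it and the grasp point (between the pads) lies 167 mm ahead of it (robot.finger_overhang is the distance from the TCP to the fingertips, in m); z points along the fingers, y is the line along which they close (so a half turn about z gives the same grasp; the last joint's range is limited). The gripper opens to 93 mm and grips with 3 to 60 N. Pads are 15 mm wide; open, the fingers measure 128 mm over their backs; the gripper's body (75 mm by 188 mm) begins 65 mm behind the grasp point.
Start: joints at [1.258, 0.13, 1.488, -0, 1.523, -0.085], TCP at [0.135, 0.585, 0.405] pointing down, gripper open.
Joint ranges: [-2.96, 2.96], [-0.89, 2.26], [0.02, 2.5], [-1.34, 4.48], [0, 2.73], [-2.66, 2.66]. Speed limits (rad/s): [2.39, 2.39, 2.79, 3.14, 3.14, 3.14].

### API

Orientations are given as a rotation vector (axis times angle).
In Python, from plant import readout, read_camera, get_calibration, job, robot gives the robot as it stands.
- The arm moves only by the shell command python3 -m handwheel 'ROWS' [FORCE]. ROWS is JSON, a list of rows, each a list of 5 numbers: the shift along the world's x, y, z in cm, then the turn about the world's z in rad, then the closure, from 0 (fully open) to 1 (shut). In form: [[tx, ty, tz, spin, gripper], ...]. A call has 1 to 10 rows; each row shifts and turns the commanded pose from where the row before left it; what a row does not reach is not made up. A row lasts 1/8 s, in which the tool goes at most 62.5 mm and 10.7 degrees, less where a joint would pass 70% of its speed; a pose out of reach is approached as far as the arm can. A call is refused whole if a number of a shift passes 6.25 or a number of a turn 0.188, either way. A call with a gripper value outside its range is refused whole. The fingers move at their own pace and stop on an object; FORCE is the grip in N (left out, the last holds). Time passes only in rows, so rows that do not move let the fingers close. It gives the time, the measured TCP pose, the force, the opening and the grip force at its end, in the units of the state.
- readout.read_state(): the state, without advancing time (a new reading comes with each control period).
- read_camera(name): name is "side" or "top"; returns the picture (400x640x3 uint8, red, green, blue); there is no depth.
- get_calibration(name): a dict with "fovy" (degrees; the focal length in pixels is half the picture's height over the tangent of half this angle, whatever the lens; pixels are square), "cx", "cy" (the principal point, pixels), "dist_coeffs" ([k1, k2, p1, p2, k3] as OpenCV has them; the pictures are not rectified), "pose" (4x4, takes a point from camera to world coordinates). Camera axes: x right, y down, z forward; pixel columns grow to the right and rows downward; lengths in m; the calibration is good to about 2 mm. A picture is of the moment at which its call begins. get_calibration takes no time and is no camera call.
- job.close_job(): hands the job in; it is judged then, once.
The state is a dict: "t": time; "q": joint angles; "dq": joint speeds; "joint_torque": joint torques, N m; "tool_pos": TCP position; "orientation": TCP orientation; "force": force on the tool from outside, world axes, zero at the start; "wrist_torque": the same for the moment, N m; "opening": finger opening in m; "gripper_force": force on a finger pad.
Only numpy, scipy, OpenCV 4.12 (cv2) and the standard library are available. Lean on these libraries where they do the work, as an engineer would, in place of code of your own. Each camera call takes 0.05 s, during which the arm holds its last target. There are 200 camera calls.

### The job

Lay the loose steel plate squarely on top of the one already lying in the fixture, edges flush, without shifting the lower one, so that the two pack the work up clear of the weld strip. Then stand the try square on this pile and press it into the corner, its stock firmly and flat down on the upper plate and the back edge of its blade flush against the middle of the upright's face. The program finishes while the gripper still holds the square there and pushes it both down and against the upright; leave the heat sink, the screwdriver and the tin alone.

Things in the scene. Friction and masses are not known exactly. Their poses are not given: they have to be found in the camera images.
- fixture: Fixed: dark base plate 180x110x12 mm with an aluminium upright. Origin: centre of its underside, z up. The upright (70 mm wide in y, 16 thick, top 115 mm above the bench) stands across the far (+x) part; its flat front face looks to -x and lies at x = +45 mm. Along the foot of that face runs a dark weld strip, 6 mm out, 18 mm high. Screw heads 4 mm high in the corners.
- upright_foot (a point): Point on the upright's front face, in the middle of its width, at the height of the base's top (fixture x 45, y 0, z 12 mm); same axes as the fixture. The face runs from here up 103 mm (the lowest 18 mm hidden by the weld strip).
- plate_low: Loose steel plate 84x50x12 mm (x, y, z) with two dark holes, 0.4 kg, lying flat on the fixture's base just before the weld strip (2 to 5 mm from it), long side along the fixture's x. Origin: centre of its underside.
- plate_top: The other, equal steel plate 84x50x12 mm, lying loose on the bench; 0.3 to 0.5 kg. Origin: centre of its underside, x along the 84 mm side. Grasp across its 50 mm width. Friction between these parts is 0.5 to 0.7, so the pile takes up part of a sideways push on a square pressed onto it.
- try_square: Steel try square, 0.4 kg, standing on the bench. Dark stock 74x32x16 mm (x, y, z), origin at the centre of its underside. Bright blade rising at its +x end: x = +9 to +37 mm, 10 mm thick (y), top at z = 85 mm. Blade back edge and stock end lie in one plane, x = +37 mm: it goes against the upright, the underside onto the pile. Grasp the blade across its thickness from above.
- square_heel (a point): The square's outer corner: at its underside, in the plane of the blade's back edge, mid thickness (square x 37, y 0, z 0 mm); same axes as the square.
- blade_grip (a point): Grip point in the blade: mid width and mid thickness, 66 mm above the underside, 19 mm below the blade's top (square x 23, y 0, z 66 mm).
- heat_sink: Bystander: black finned heat sink 40x40x14 mm. Origin: centre of its underside.
- driver_red: Bystander: red screwdriver 140x20x21 mm, lying. Origin: underneath, mid length.
- tin: Bystander: low round tin, 62 mm across, 20 mm high. Origin: centre of its underside.
There are look-alikes about, which are no part of the job. What is shaped like the plate_low but green or yellow is not meant. Leave any green look-alike of the plate_top alone.

How it is judged:
On the way:
1. the loose plate lies squarely on the lower one, let go (horizontal distance between plate_top and plate_low below 0.005 m and angle between the x axis of plate_top and the x axis of plate_low, either way round below 0.07 rad and z of plate_top in the frame of plate_low between 0.0105 and 0.0135 m and angle between plate_top's own z axis and vertical below 0.03 rad and contact force between the fingers and plate_top below 0.3 N and distance of plate_low from where it was at the start of the episode below 0.008 m), for 0.3 s.
At the end, for the whole second after the job is handed in: Upper plate let go on the lower one (moved under 8 mm), centres within 5 mm, sides within 4 deg; square held in the fingers, at rest, upright within 1.7 deg, in line within 3.4 deg, heel within 2.5 mm of the face, 22 mm of its middle, 2 mm of the pile; presses over 5 N down, 2 N on the upright (all of step 1 and x of square_heel in the frame of upright_foot between -0.0025 and 0.0025 m and y of square_heel in the frame of upright_foot between -0.022 and 0.022 m and z of square_heel in the frame of upright_foot between 0.022 and 0.026 m and angle between try_square's own z axis and vertical below 0.03 rad and angle between the x axis of try_square and the x axis of fixture, either way round below 0.06 rad and contact force between try_square and fixture above 2 N and contact force between try_square and plate_top above 5 N and contact force between the fingers and try_square above 2 N and linear speed of try_square below 0.01 m/s); the arm keeps its last pose, push and grip.
It fails at once if a bystander (heat sink, screwdriver, tin) is moved more than 20 mm (distance of any of heat_sink, driver_red, tin from where it was at the start of the episode above 0.02 m).
It also fails if it takes over 67 s, if anything falls off the work surface, if the arm or the gripper's body presses on something with over 40 N, if the wrist force passes 120 N, or if a joint passes its speed limit or range.

## Working session

There is one attempt and no reset: what is moved stays moved. The work goes in short steps, Python scripts to look and compute and a shell command to move; the robot and the scene stay as the last step left them, time stands still between calls to the robot, and variables do not carry over. Pictures are saved under pics/ and viewed, at most 12 in all, crops included, and the job is handed in when it is done.

```bash
ls; mkdir -p pics; python3 - <<'E'
from plant import readout, read_camera, get_calibration, robot
import cv2, numpy as np
for n in ("top","side"):
    im=read_camera(n); cv2.imwrite(f"pics/{n}0.png",im[:,:,::-1])
    c=get_calibration(n); print(n,{k:(np.round(v,4).tolist() if not isinstance(v,float) else v) for k,v in c.items()})
s=readout.read_state(); print(s)
E
```

```text
pics
top {'fovy': 43.24127171074234, 'cx': 317.35314961627626, 'cy': 194.73571247764934, 'dist_coeffs': [0.048, 0.0, 0.0, 0.0, 0.0], 'pose': [[0.0031, -0.9803, 0.1977, 0.2504], [-0.9999, -0.0062, -0.015, 0.0842], [0.016, -0.1976, -0.9801, 1.5732], [0.0, 0.0, 0.0, 1.0]]}
side {'fovy': 49.58642930170661, 'cx': 321.62489695673963, 'cy': 196.1782224228233, 'dist_coeffs': [0.0228, 0.0, 0.0, 0.0, 0.0], 'pose': [[-0.9947, -0.0454, 0.092, 0.4324], [-0.1005, 0.6098, -0.7861, 0.9428], [-0.0204, -0.7912, -0.6112, 0.7798], [0.0, 0.0, 0.0, 1.0]]}
{'t': 0.1, 'q': array([ 1.25759950e+00,  1.31103267e-01,  1.48916497e+00, -1.76027944e-05,
        1.52295853e+00, -8.54349208e-02]), 'dq': array([-1.08932269e-03, -2.33633643e-04, -2.87113694e-03,  2.38010023e-04,
        1.28539059e-05,  1.84974109e-05]), 'joint_torque': array([ 8.44089900e-04, -5.61343002e+01, -4.93097556e+01,  7.69812148e-02,
        2.92279950e-02, -7.86392008e-06]), 'tool_pos': array([0.13542021, 0.58431755, 0.40378452]), 'orientation': array([-3.56958493e-01, -3.12093802e+00,  2.52126337e-03]), 'force': array([-0.08764036,  0.88266663, -0.1044409 ]), 'wrist_torque': array([-0.01018285, -0.04636644,  0.03237018]), 'gripper_force': 0.0, 'opening': 0.09297866095633413}
```

View pics/top0.png

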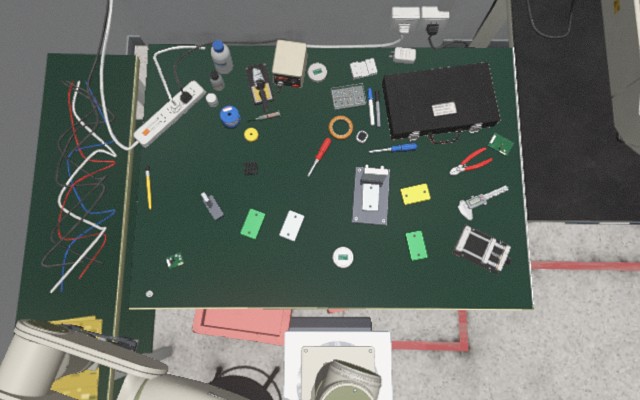

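View pics/side0.png

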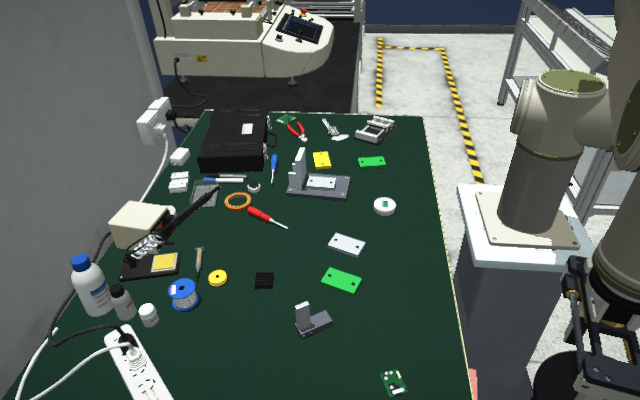

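The top view shows the fixture at (371,195) with plate_low at (371,197), the loose plate at (291,225) and the square at (212,205). The green and yellow plates are decoys. The heat sink is at (251,169), the driver at (319,157) and the tin at about (343,257).

```bash
cat > h.py <<'E'
import cv2, numpy as np
from plant import readout, read_camera, get_calibration
def cal(n):
    c=get_calibration(n); f=200/np.tan(np.radians(c["fovy"])/2)
    K=np.array([[f,0,c["cx"]],[0,f,c["cy"]],[0,0,1]]); return K,np.array(c["dist_coeffs"]),np.array(c["pose"])
def ray(n,p):
    K,d,T=cal(n); u=cv2.undistortPoints(np.array(p,float).reshape(-1,1,2),K,d).reshape(-1,2)
    return T[:3,3],np.c_[u,np.ones(len(u))]@T[:3,:3].T
def plane(n,p,z):
    o,r=ray(n,p); return o+r*((z-o[2])/r[:,2])[:,None]
def proj(n,P):
    K,d,T=cal(n); R=T[:3,:3].T
    return cv2.projectPoints(np.array(P,float).reshape(-1,1,3),cv2.Rodrigues(R)[0],-R@T[:3,3],K,d)[0].reshape(-1,2)
def blobs(mask,box,amin=30):
    x0,y0,x1,y1=box; m=np.zeros(mask.shape,np.uint8); m[y0:y1,x0:x1]=mask[y0:y1,x0:x1]
    cs=cv2.findContours(m,cv2.RETR_EXTERNAL,cv2.CHAIN_APPROX_NONE)[0]
    return sorted([c for c in cs if cv2.contourArea(c)>amin],key=cv2.contourArea,reverse=True)
def up(im,box,s):  # cubic upsampled crop; pixel u_full=(u+.5)/s-.5+x0
    x0,y0,x1,y1=box; return cv2.resize(im[y0:y1,x0:x1],None,fx=s,fy=s,interpolation=cv2.INTER_CUBIC)
def rect(n,box,z,thr,s=6,chan=None):
    """min-area rect (world) of the bright blob in box, top surface at height z"""
    g=up(read_camera(n).min(2),box,s); c=blobs((g>thr).astype(np.uint8),(0,0,g.shape[1],g.shape[0]))[0][:,0]
    P=plane(n,(c+.5)/s-.5+np.array(box[:2]),z)
    (cx,cy),(w,h),a=cv2.minAreaRect((P[:,:2]*1e3).astype(np.float32))
    if w<h: w,h,a=h,w,a+90
    return np.round([cx,cy,w,h,(a+90)%180-90],1)
E
python3 - <<'E'
from h import *
t=read_camera("top"); s=read_camera("side")
for nm,im,b in (("top",t,(195,155,400,245)),("side",s,(270,140,400,345))):
    k=3.8 if nm=="top" else 2.9
    cv2.imwrite(f"pics/{nm}1.png",up(im,b,k)[:,:,::-1])
for thr in (110,140,170):
    print(thr,rect("top",(275,205,310,245),.012,thr),rect("side",(322,228,370,260),.012,thr),rect("top",(355,178,386,215),.024,thr),rect("side",(304,174,338,192),.024,thr))
E
```

```text
110 [468.4 140.9  88.4  54.3 -21.1] [466.3 144.9  86.   54.  -21.1] [ 560.4 -105.   119.5   97.4   -0.7] [555.  -96.7  98.2  90.7   4.1]
140 [468.3 140.8  86.7  52.7 -21.3] [466.3 144.9  84.8  52.3 -21.2] [550.5 -94.7 101.3  76.7  -2. ] [ 555.  -102.8   85.5   58.4   -3.1]
170 [468.4 140.8  85.1  51.  -21.2] [466.5 144.8  83.7  50.8 -21.2] [ 557.2 -105.4   85.1   52.2   -2.7] [ 555.4 -101.7   83.9   54.    -3.3]
```

View pics/top1.png

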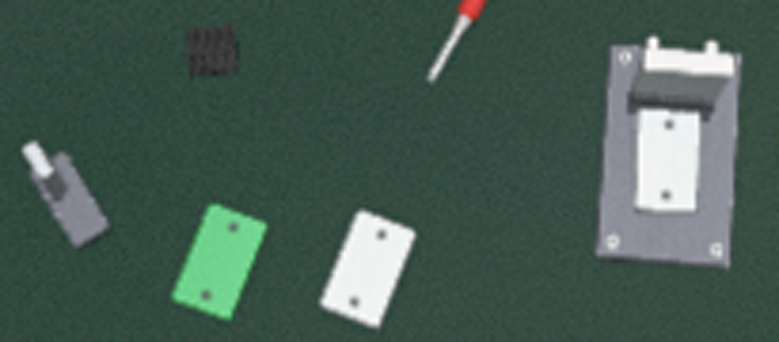

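View pics/side1.png

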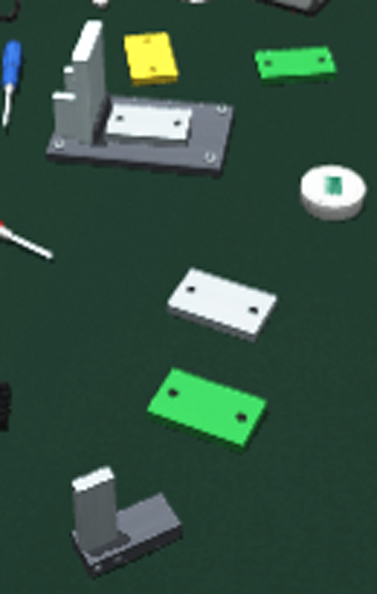

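Both cameras agree on the offset from loose plate to lower plate: (+88.8, −246.3) mm and about +18°. The loose plate is near (467,143) mm at −21°. The square's blade end points to upper left in the top view, so its yaw is about +30°. I'll move over the plate now.

```bash
python3 -m handwheel '[[3.69,-4.91,0,-0.0178,0],[3.69,-4.91,0,-0.0178,0],[3.69,-4.91,0,-0.0178,0],[3.69,-4.91,0,-0.0178,0],[3.69,-4.91,0,-0.0178,0],[3.69,-4.91,0,-0.0178,0],[3.69,-4.91,0,-0.0178,0],[3.69,-4.91,0,-0.0178,0],[3.69,-4.87,0,0,0],[0,0,0,0,0]]' 20
python3 - <<'E'
from h import *
t=read_camera("top"); 
# fixture base / square via saturation & brightness
hsv=cv2.cvtColor(t,cv2.COLOR_RGB2HSV)
for b in ((345,160,395,232),(200,188,226,222)):
    s=6;im=up(t,b,s);h=cv2.cvtColor(im,cv2.COLOR_RGB2HSV)
    m=((im[:,:,0].astype(int)-im[:,:,1]>-8)&(im.max(2)>60)).astype(np.uint8)
    c=blobs(m,(0,0,m.shape[1],m.shape[0]))[0][:,0]
    for z in ((.012,) if b[0]==345 else (.016,0)):
        P=plane("top",(c+.5)/s-.5+np.array(b[:2]),z); print(z,cv2.minAreaRect((P[:,:2]*1e3).astype(np.float32)))
E
```

```text
t: 2.05
tool_pos: [0.4694, 0.1396, 0.4048]
orientation: [0.587, 3.086, -0.001]
force: [-0.9, 0.6, -0.4]
opening: 0.0932
gripper_force: 0.0
0.012 ((569.3956298828125, -107.81282043457031), (112.07279968261719, 193.39395141601562), 85.7616958618164)
0.016 ((530.8265991210938, 390.8282470703125), (97.79103088378906, 34.49348449707031), 32.97555923461914)
0 ((533.7076416015625, 393.9786071777344), (98.79578399658203, 34.847904205322266), 32.97555923461914)
```

```bash
python3 -m handwheel '[[-0.2,0.3,-5,0.005,0],[0,0,-5,0,0],[0,0,-5,0,0],[0,0,-5,0,0],[0,0,-1.6,0,0],[0,0,0,0,0],[0,0,0,0,0]]' 20
python3 - <<'E'
from h import *
im=read_camera("side"); cv2.imwrite("pics/s2.png",up(im,(290,140,440,280),4)[:,:,::-1])
s=readout.read_state(); print(s["tool_pos"],s["force"],s["opening"])
E
```

```text
t: 2.98
tool_pos: [0.4662, 0.1468, 0.1902]
orientation: [0.569, 3.088, 0.001]
force: [0.2, -0.2, -0.4]
opening: 0.0926
gripper_force: 0.0
[0.46620301 0.14670185 0.19018689] [0.31921673 0.77334903 0.57396883] 0.09313672780529511
```

View pics/s2.png

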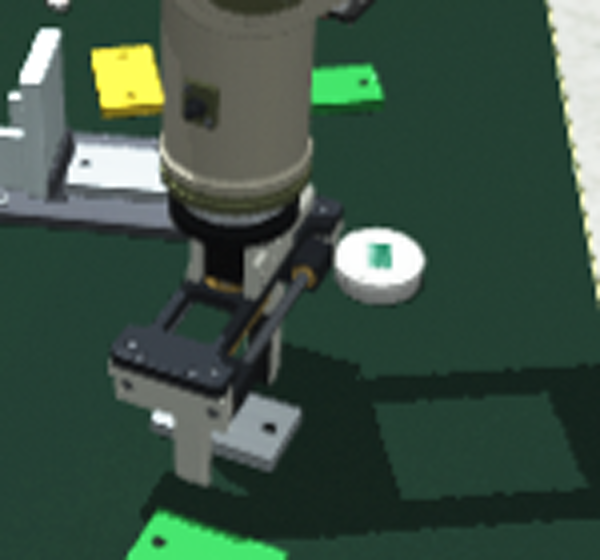

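Side view: the fingers straddle the loose plate at crop (235,430), clear of the green plate. I'll trim slightly and close.

```bash
python3 -m handwheel '[[0.1,-0.4,-0.15,0,0],[0,0,0,0,0],[0,0,0,0,0.7],[0,0,0,0,0.7],[0,0,0,0,0.7],[0,0,0,0,0.7],[0,0,0,0,0.7],[0,0,0,0,0.7]]' 30
python3 - <<'E'
from h import *
for i in range(3):
    s=readout.read_state(); print(s["tool_pos"],s["orientation"],s["force"],s["opening"],s["gripper_force"]); read_camera("top")
E
```

```text
t: 4.03
tool_pos: [0.4666, 0.1421, 0.1872]
orientation: [0.57, 3.089, 0.0]
force: [0.9, 0.9, -0.5]
opening: 0.05
gripper_force: 30.0
[0.46658196 0.14208784 0.18721951] [5.70477224e-01 3.08935182e+00 2.76638867e-04] [ 0.94601917  0.87491373 -0.50945327] 0.05001554265333434 29.99997228384018
[0.46656101 0.14211017 0.18720079] [-5.70357968e-01 -3.08937071e+00 -2.63769174e-04] [ 0.70803007  0.76163313 -1.39924108] 0.04990250786088898 29.99983012676239
[0.46659295 0.14211643 0.18723428] [5.70363226e-01 3.08930277e+00 3.06404376e-04] [ 0.43754755  0.66918643 -1.0404013 ] 0.04952920790262883 29.99989628791809
```

```bash
python3 -m handwheel '[[0,0,4,0,0.7],[0,0,4,0.104,0.7],[1.5,-4.1,0,0.104,0.7],[1.5,-4.1,0,0.105,0.7],[1.5,-4.1,0,0,0.7],[1.5,-4.1,0,0,0.7],[1.5,-4.1,0,0,0.7],[1.4,-4.1,0,0,0.7],[0,0,-2,0,0.7],[0,0,0,0,0.7]]'
python3 -m handwheel '[[0,0,0,0,0.7],[0,0,0,0,0.7]]'
python3 - <<'E'
from h import *
s=readout.read_state(); print(s["tool_pos"]*1e3,s["orientation"],s["force"],s["opening"])
o=s["orientation"];print(np.degrees(2*np.arctan2(o[1],o[0]))%180-180)
for n,b in (("side",(270,110,390,230)),("top",(330,130,430,240))):
    cv2.imwrite(f"pics/{n}3.png",up(read_camera(n),b,5)[:,:,::-1])
E
```

```text
t: 5.42
tool_pos: [0.5539, -0.1035, 0.244]
orientation: [-0.083, -3.134, -0.003]
force: [-1.0, 0.6, -4.5]
opening: 0.0495
gripper_force: 30.0
t: 5.68
tool_pos: [0.5557, -0.1032, 0.2477]
orientation: [0.08, 3.14, -0.0]
force: [0.1, -0.6, -3.8]
opening: 0.0493
gripper_force: 30.0
[ 555.65568694 -103.15127397  247.73695593] [ 8.00551463e-02  3.14004226e+00 -8.84858135e-05] [ 0.11180847 -0.58155293 -3.80109541] 0.04928145696689842
-2.920870631417955
```

View pics/side3.png

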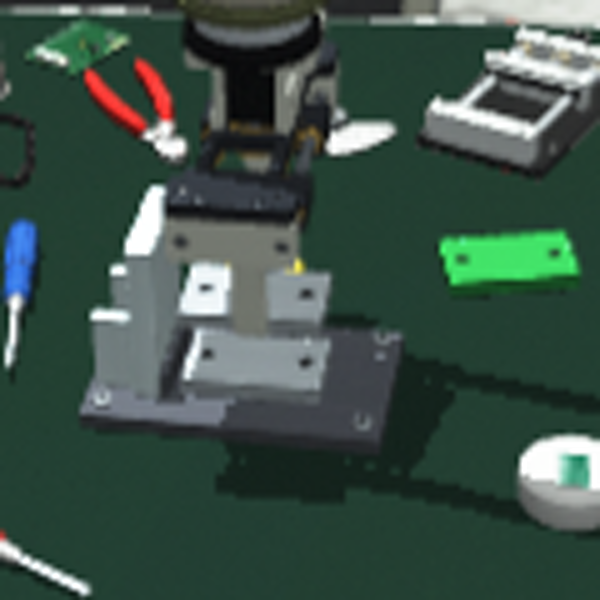

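The held plate hangs above the lower one. Its holes are at crop (207,287) and (306,293), and the lower plate's are at (208,353) and (306,361). I'll compare hole midpoints by casting rays at the known heights.

```bash
python3 - <<'E'
from h import *
im=read_camera("side").min(2); b=(270,110,390,230); g=255-up(im,b,5).astype(float)
def hole(u,v,r=11):
    yy,xx=np.mgrid[v-r:v+r+1,u-r:u+r+1]; w=g[v-r:v+r+1,u-r:u+r+1]; w=np.clip(w-np.percentile(w,65),0,None)
    return np.array([(xx*w).sum()/w.sum(),(yy*w).sum()/w.sum()])
for z,hs in ((.0725,((207,287),(306,293))),(.024,((208,353),(306,361)))):
    c=np.array([hole(*h) for h in hs]); P=plane("side",(c+.5)/5-.5+np.array(b[:2]),z)*1e3
    d=P[1]-P[0]; print(c.round(1).tolist(),P[:,:2].round(1).tolist(),"mid",P.mean(0)[:2].round(1),np.linalg.norm(d).round(1),np.degrees(np.arctan(d[1]/d[0])).round(2))
E
```

```text
[[204.3, 287.4], [306.2, 293.5]] [[585.5, -103.3], [525.4, -101.1]] mid [ 555.4 -102.2] 60.1 -2.06
[[206.8, 353.8], [305.4, 362.0]] [[585.8, -104.3], [526.1, -100.2]] mid [ 556.  -102.2] 59.8 -3.9
```

Midpoints agree to about 0.6 mm, so I'll lower it.

```bash
python3 -m handwheel '[[0.05,0,-1.5,-0.01,0.7],[0,0,-1.5,0,0.7],[0,0,-0.4,0,0.7],[0,0,0,0,0.7],[0,0,0,0,0.7],[0,0,-0.15,0,0.7],[0,0,0,0,0.7]]'

```

```text
t: 6.7
tool_pos: [0.5561, -0.104, 0.2117]
orientation: [0.098, 3.14, -0.0]
force: [0.5, -0.1, -5.0]
opening: 0.05
gripper_force: 30.0
```

```bash
python3 -m handwheel '[[0,0,-0.05,0,0.7],[0,0,0,0,0.7]]'; python3 -m handwheel '[[0,0,-0.05,0,0.7],[0,0,0,0,0.7]]'; python3 -m handwheel '[[0,0,-0.05,0,0.7],[0,0,0,0,0.7]]'
```

```text
t: 6.95
tool_pos: [0.5561, -0.104, 0.2113]
orientation: [0.098, 3.14, -0.0]
force: [-0.3, -0.3, -3.6]
opening: 0.0496
gripper_force: 30.0
t: 7.2
tool_pos: [0.5561, -0.104, 0.2112]
orientation: [0.098, 3.14, -0.0]
force: [-3.9, 1.4, 3.7]
opening: 0.0492
gripper_force: 30.0
t: 7.45
tool_pos: [0.5562, -0.104, 0.2112]
orientation: [0.098, 3.14, -0.0]
force: [-5.9, 2.6, 8.8]
opening: 0.0494
gripper_force: 30.0
```

Contact at z 0.2112. I'll take off the preload, open and lift.

```bash
python3 -m handwheel '[[0,0,0.07,0,0.7],[0,0,0,0,0.35],[0,0,0,0,0.3],[0,0,0,0,0.25],[0,0,0,0,0.2],[0,0,1,0,0.2],[0,0,3,0,0],[0,0,5,0,0],[0,4,5,0,0],[0,6,5,0,0]]'
python3 -m handwheel '[[0,6,0,0,0],[0,6,0,0,0],[0,6,0,0,0],[0,6,0,0,0],[0,0,0,0,0],[0,0,0,0,0]]'
python3 - <<'E'
from h import *
for thr in (150,170): print(thr,rect("top",(355,178,386,215),.036,thr))
t=read_camera("top");s=read_camera("side")
a=up(t,(345,155,400,230),5);b=up(s,(280,140,360,215),5)
cv2.imwrite("pics/c4.png",np.hstack([a,b])[:,:,::-1])
E
```

```text
t: 8.7
tool_pos: [0.5561, -0.0167, 0.393]
orientation: [0.101, 3.137, -0.001]
force: [1.2, 0.6, 0.0]
opening: 0.0931
gripper_force: 0.0
t: 9.45
tool_pos: [0.556, 0.223, 0.3902]
orientation: [0.096, 3.14, -0.001]
force: [0.5, 0.1, 0.3]
opening: 0.0933
gripper_force: 0.0
150 [ 557.1 -105.6   86.8   54.6   -3.8]
170 [ 557.2 -106.    85.5   52.2   -3.3]
```

View pics/c4.png

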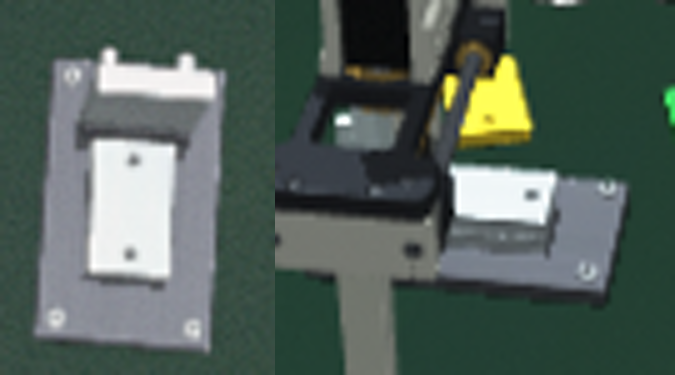

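The upper plate sits at (557.2,−106.0), −3.3° in the top camera, against (557.2,−105.4), −2.7° for the lower plate at the start, so it is stacked well. Next I measure the fixture yaw from its screws and the square from both views.

```bash
python3 - <<'E'
from h import *
sc=np.array([(72,75),(55,317),(193,328)],float); P=plane("top",(sc+.5)/5-.5+[345,155],.016)*1e3
print(P.round(1)); d=P[0]-P[1];print("fix yaw",np.degrees(np.arctan2(d[1],d[0])), "across",np.degrees(np.arctan2(*(P[1]-P[2])[:2]))*-1)
sc2=np.array([(607-275,187),(588-275,271)],float);P2=plane("side",(sc2+.5)/5-.5+[280,140],.016)*1e3
d=P2[1]-P2[0];print("side across",P2.round(1),-np.degrees(np.arctan2(d[0],d[1])))
for n,b in (("top",(196,186,230,226)),("side",(285,295,340,345))):
    im=read_camera(n); s=8; g=up(im.min(2),b,s)
    print(n,g.max())
    for thr in (130,150,170):
        c=blobs((g>thr).astype(np.uint8),(0,0,g.shape[1],g.shape[0]))
        if c:
            P=plane(n,(c[0][:,0]+.5)/s-.5+np.array(b[:2]),.085)*1e3; print(thr,cv2.minAreaRect(P[:,:2].astype(np.float32)))
    if n=="top": A=up(im,b,8)
    else: B=up(im,b,6.4)
cv2.imwrite("pics/c5.png",np.hstack([A,B])[:,:,::-1])
E
```

```text
[[ 647.   -72.    16. ]
 [ 491.2  -59.3   16. ]
 [ 484.8 -145.4   16. ]]
fix yaw -4.653899211892305 across -4.2645853730576615
side across [[ 482.6 -140.6   16. ]
 [ 488.9  -55.3   16. ]] -4.17937492977392
top 236
130 ((520.176025390625, 327.0918884277344), (126.19122314453125, 31.686553955078125), 15.496233940124512)
150 ((520.2229614257812, 326.7284240722656), (126.00667572021484, 30.772323608398438), 15.689444541931152)
170 ((519.068359375, 334.0978698730469), (123.81169128417969, 13.750025749206543), 16.459972381591797)
side 255
130 ((541.2866821289062, 402.56903076171875), (28.543447494506836, 12.064821243286133), 32.709503173828125)
150 ((541.2520141601562, 402.5934143066406), (28.097261428833008, 11.361873626708984), 32.99752426147461)
170 ((541.2280883789062, 402.65087890625), (27.6130313873291, 10.793834686279297), 33.41450881958008)
```

View pics/c5.png

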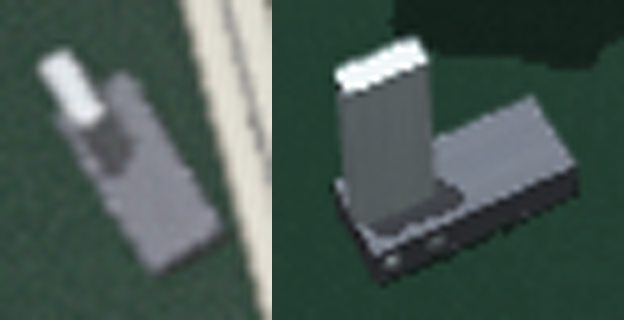

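Blade top from the side view: (541,402.6), yaw +33°, averaging to about (542,401) with the top camera's offset. The fixture yaw is about −4.2°. I'll move above the square.

```bash
python3 -m handwheel '[[-0.35,4.45,0,0.16,0],[-0.35,4.45,0,0.16,0],[-0.35,4.45,0,0.16,0],[-0.35,4.45,0,0.157,0],[0,0,-5,0,0],[0,0,-4,0,0],[0,0,0,0,0],[0,0,0,0,0]]' 
python3 - <<'E'
from h import *
s=readout.read_state(); o=s["orientation"];print(s["tool_pos"]*1e3,np.degrees(2*np.arctan2(o[1],o[0]))%180,s["q"].round(2))
E
```

```text
t: 10.75
tool_pos: [0.5428, 0.4009, 0.3017]
orientation: [-0.889, 3.011, 0.001]
force: [1.2, -0.1, 0.9]
opening: 0.0932
gripper_force: 0.0
[542.81471688 400.86584309 301.70446456] 32.8878067421619 [ 0.56  0.39  1.37 -0.    1.38 -1.58]
```

```bash
python3 -m handwheel '[[0,0,-4,0,0],[0,0,-2.87,0,0],[0,0,0,0,0],[0,0,0,0,0.95],[0,0,0,0,0.95],[0,0,0,0,0.95],[0,0,0,0,0.95],[0,0,0,0,0.95],[0,0,0,0,0.95],[0,0,0,0,0.95]]' 50
python3 -m handwheel '[[0,0,0,0,0.95],[0,0,0,0,0.95]]'
```

```text
t: 12.0
tool_pos: [0.542, 0.401, 0.2309]
orientation: [0.891, -3.012, 0.0]
force: [-0.1, -0.3, 0.1]
opening: 0.0276
gripper_force: 0.0
t: 12.25
tool_pos: [0.5421, 0.401, 0.2309]
orientation: [0.89, -3.013, 0.0]
force: [-1.1, 0.7, -4.2]
opening: 0.0101
gripper_force: 50.0
```

Gripped (opening 10.1 mm, 50 N). I'll lift and carry it to about 25 mm in front of the upright, turning −0.649 rad.

```bash
python3 -m handwheel '[[0,0,3,0,0.95],[0,0,4,0,0.95],[0,-3,3,-0.13,0.95],[0.2,-4.5,0,-0.13,0.95],[0.2,-4.5,0,-0.13,0.95],[0.2,-4.5,0,-0.13,0.95],[0.2,-4.5,0,-0.129,0.95],[0.2,-4.5,0,0,0.95],[0.2,-4.5,0,0,0.95],[0.3,-4.5,0,0,0.95]]'
python3 -m handwheel '[[0.3,-4.5,0,0,0.95],[0.3,-4.5,0,0,0.95],[0.3,-4.0,0,0,0.95],[0.3,-3.3,0,0,0.95],[0.3,0,0,0,0.95],[0,0,0,0,0.95],[0,0,0,0,0.95]]'
python3 - <<'E'
from h import *
s=readout.read_state(); o=s["orientation"];print(s["tool_pos"]*1e3,(np.degrees(2*np.arctan2(o[1],o[0]))+90)%180-90,s["force"],s["opening"])
E
```

```text
t: 13.5
tool_pos: [0.5566, 0.0546, 0.3303]
orientation: [-0.116, -3.138, 0.0]
force: [0.7, -0.5, -4.6]
opening: 0.0099
gripper_force: 50.0
t: 14.38
tool_pos: [0.572, -0.1059, 0.3307]
orientation: [-0.115, -3.139, -0.001]
force: [-0.1, 0.4, -4.1]
opening: 0.0099
gripper_force: 50.0
[ 571.97408369 -105.91570559  330.70417452] -4.185244006299428 [-0.050822    0.38134133 -4.10092251] 0.00993344191981316
```

```bash
python3 -m handwheel '[[0,-0.15,-3,0,0.95],[0,0,-2.5,0,0.95],[0,0,-0.5,0,0.95],[0,0,0,0,0.95],[0,0,0,0,0.95]]'
python3 - <<'E'
from h import *
cv2.imwrite("pics/s6.png",up(read_camera("side"),(280,115,360,205),6)[:,:,::-1])
E
```

```text
t: 15.0
tool_pos: [0.5727, -0.1084, 0.2726]
orientation: [0.116, 3.137, -0.001]
force: [-0.7, 0.1, -3.6]
opening: 0.0099
gripper_force: 50.0
```

View pics/s6.png

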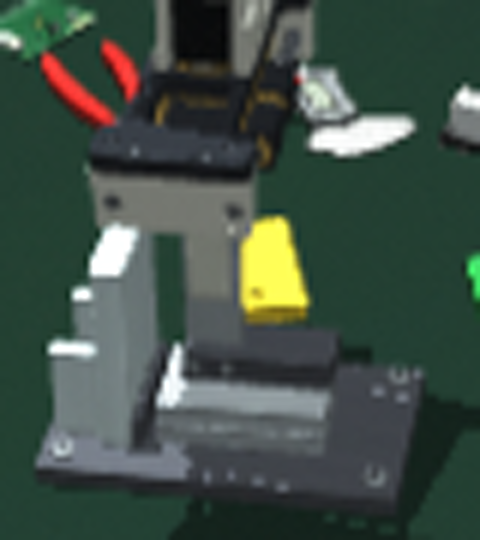

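Side view: the square hovers level just above the pile (crop (260,350)), with a clear gap to the face on its left. I'll advance toward the face.

```bash
python3 -m handwheel '[[0,0,-0.2,0,0.95],[0.6,-0.04,0,0,0.95],[0.6,-0.04,0,0,0.95],[0.3,-0.02,0,0,0.95],[0,0,0,0,0.95],[0,0,0,0,0.95]]'
python3 -m handwheel '[[0.15,-0.01,0,0,0.95],[0,0,0,0,0.95],[0,0,0,0,0.95]]'
python3 -m handwheel '[[0.15,-0.01,0,0,0.95],[0,0,0,0,0.95],[0,0,0,0,0.95]]'
```

```text
t: 15.8
tool_pos: [0.587, -0.1094, 0.2689]
orientation: [-0.117, -3.139, -0.0]
force: [0.4, 0.1, -3.3]
opening: 0.0094
gripper_force: 50.0
t: 16.18
tool_pos: [0.5885, -0.1095, 0.2691]
orientation: [-0.117, -3.139, 0.0]
force: [0.4, 0.6, -4.4]
opening: 0.0097
gripper_force: 50.0
t: 16.55
tool_pos: [0.5901, -0.1096, 0.2691]
orientation: [0.116, 3.139, 0.0]
force: [-0.8, 0.1, -4.8]
opening: 0.0095
gripper_force: 50.0
```

```bash
for i in 1 ; do python3 -m handwheel '[[0.15,-0.01,-0.05,0,0.95],[0,0,0,0,0.95],[0,0,0,0,0.95]]'
python3 -m handwheel '[[0.15,-0.01,0,0,0.95],[0,0,0,0,0.95],[0,0,0,0,0.95]]'
python3 -m handwheel '[[0.1,-0.01,0,0,0.95],[0,0,0,0,0.95],[0,0,0,0,0.95]]'; done | grep -v gripper
```

```text
t: 16.92
tool_pos: [0.5916, -0.1097, 0.2685]
orientation: [-0.117, -3.139, -0.0]
force: [-0.5, 0.4, -3.8]
opening: 0.0098
t: 17.3
tool_pos: [0.5931, -0.1098, 0.2685]
orientation: [-0.116, -3.139, 0.0]
force: [0.1, -0.1, -3.8]
opening: 0.0098
t: 17.68
tool_pos: [0.5941, -0.1099, 0.2685]
orientation: [-0.116, -3.139, -0.0]
force: [-0.1, 0.4, -3.9]
opening: 0.0098
```

```bash
(python3 -m handwheel '[[0.08,0,0,0,0.95],[0,0,0,0,0.95]]'
python3 -m handwheel '[[0.08,-0.01,0,0,0.95],[0,0,0,0,0.95]]'
python3 -m handwheel '[[0.08,0,0,0,0.95],[0,0,0,0,0.95]]'
python3 -m handwheel '[[0.08,-0.01,0,0,0.95],[0,0,0,0,0.95]]') | grep -E "tool|force:"
```

```text
tool_pos: [0.5949, -0.1099, 0.2686]
force: [-0.1, -0.1, -4.3]
gripper_force: 50.0
tool_pos: [0.5957, -0.1101, 0.2686]
force: [-0.1, -0.4, -3.6]
gripper_force: 50.0
tool_pos: [0.5962, -0.11, 0.2685]
force: [-2.8, 0.3, -2.3]
gripper_force: 50.0
tool_pos: [0.5966, -0.1101, 0.2685]
force: [-8.2, 1.2, 3.2]
gripper_force: 50.0
```

The face is reached at x ≈ 0.596. Now I press down in small steps.

```bash
(python3 -m handwheel '[[0,0,-0.05,0,0.95],[0,0,0,0,0.95]]'
python3 -m handwheel '[[0,0,-0.05,0,0.95],[0,0,0,0,0.95]]'
python3 -m handwheel '[[0,0,-0.05,0,0.95],[0,0,0,0,0.95]]') | grep -E "tool|force:"
python3 - <<'E'
from h import *
print(readout.read_state()["wrist_torque"])
cv2.imwrite("pics/s7.png",up(read_camera("side"),(280,115,360,205),6)[:,:,::-1])
E
```

```text
tool_pos: [0.5966, -0.1101, 0.2679]
force: [-8.1, 0.8, 0.9]
gripper_force: 50.0
tool_pos: [0.5966, -0.1101, 0.2674]
force: [-7.9, 1.2, 0.9]
gripper_force: 50.0
tool_pos: [0.5965, -0.1101, 0.2669]
force: [-8.2, -0.0, 1.3]
gripper_force: 50.0
[0.09262892 1.19052494 0.01329621]
```

View pics/s7.png

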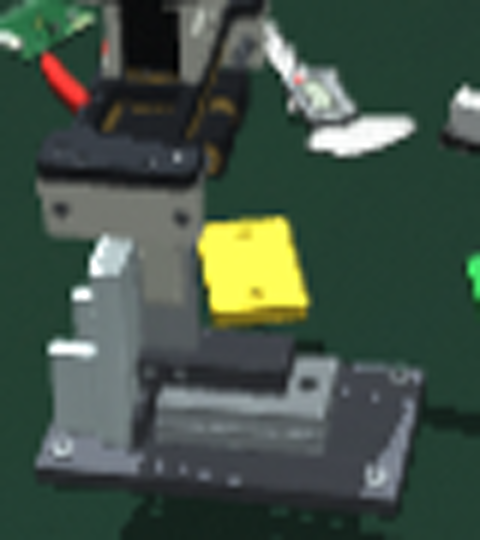

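The blade is at the face and the stock is just over the pile, with the stock's lower edge at crop (220,388). I'll keep pressing down.

```bash
(python3 -m handwheel '[[0,0,-0.05,0,0.95],[0,0,0,0,0.95]]'
python3 -m handwheel '[[0,0,-0.05,0,0.95],[0,0,0,0,0.95]]'
python3 -m handwheel '[[0,0,-0.05,0,0.95],[0,0,0,0,0.95]]'
python3 -m handwheel '[[0,0,-0.05,0,0.95],[0,0,0,0,0.95]]') | grep -E "tool|force:"
```

```text
tool_pos: [0.5966, -0.1101, 0.2669]
force: [-10.9, 1.5, 4.1]
gripper_force: 50.0
tool_pos: [0.5965, -0.1101, 0.2668]
force: [-12.6, 1.3, 8.7]
gripper_force: 50.0
tool_pos: [0.5966, -0.1101, 0.2668]
force: [-14.0, 2.0, 12.2]
gripper_force: 50.0
tool_pos: [0.5966, -0.1101, 0.2668]
force: [-15.7, 2.1, 15.8]
gripper_force: 50.0
```

```bash
(python3 -m handwheel '[[0.04,0,-0.05,0,0.95],[0,0,0,0,0.95]]'
python3 -m handwheel '[[0.04,0,-0.05,0,0.95],[0,0,0,0,0.95],[0,0,0,0,0.95],[0,0,0,0,0.95]]') | grep -E "tool|ori|force:"
python3 - <<'E'
from h import *
s=readout.read_state();print(s["wrist_torque"],s["orientation"],s["t"])
T=read_camera("top");S=read_camera("side")
cv2.imwrite("pics/c8.png",np.hstack([up(S,(285,150,345,205),7),up(T,(345,160,395,215),7)])[:,:,::-1])
E
```

```text
tool_pos: [0.5967, -0.1101, 0.2668]
orientation: [-0.116, -3.136, -0.0]
force: [-21.6, 3.4, 21.5]
gripper_force: 50.0
tool_pos: [0.5969, -0.1101, 0.2668]
orientation: [-0.116, -3.135, -0.0]
force: [-25.2, 3.9, 26.6]
gripper_force: 50.0
[ 0.66571935  3.74929456 -0.02752634] [-1.16296515e-01 -3.13539042e+00 -2.00776455e-04] 21.225
```

View pics/c8.png

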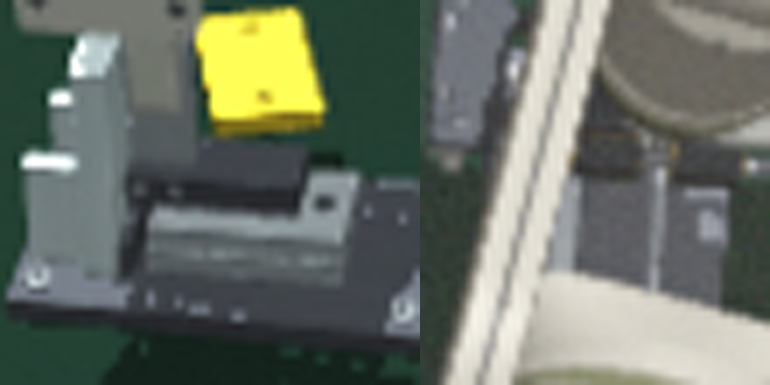

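The square's stock edge runs parallel to the upper plate's edge (slope 0.075 against 0.077), and the pile's edges line up. It presses about 27 N down and 25 N toward the face, so I'll hand it in.

```bash
python3 -c "
from plant import job
print(job.close_job())"
```

```text
the job is handed in; nothing more can be done
None
```

I handed the job in with the loose plate stacked flush on the lower one and the gripper still holding the square in the corner, pressing about 27 N down and 25 N towards the upright by the wrist reading; the hand-in gave no verdict.

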